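# Lift the loaded dip tray off the drip stand with the hand hook

### The job

Use the hand hook, never the gripper itself, to lift the hanging dip tray by its bail off the drip stand's two prongs; one of its two plugs is solid and the other hollow, so feel for the balance point first: the tray must stay level end to end, never more than about five degrees off. Set it down gently in the middle of the draining grate with both plugs still in their pockets, then hang the hand hook back in its bracket as it was. Leave the other things on the bench where they are.

Things in the scene. Friction and masses are not known exactly. Their poses are not given: they have to be found in the camera images.
- tray: Dip tray of aluminium sheet, 110 mm (x) by 200 mm (y), walls 35 mm high, 0.25 kg empty. Origin: centre of underside, z up. Cross walls at y = +-36 mm make a pocket at each end, a plug in each. It starts hanging level by its bail across the stand's prongs, underside 60 mm high, x as the stand's x. Hung from one point of the bail it tips end to end 1 degree per 1.4 mm off the balance point.
- bail_mid (a point): Middle of the tray's fixed bail: straight level wire bar 8 mm thick, its axis 100 mm above the tray's underside at x = 0, running along the tray's y from -88 to +88 mm, with an upright at each end (y = +-96 mm). This point is on the bar's axis. The tray swings freely about the bail.
- plug_a: Round steel end plug, 40 mm across, 32 mm high, upright in one end pocket of the tray, about 62 mm from the tray's middle. Origin: centre of underside. One plug is solid, the other hollow (50 to 350 g); they look the same and either may be at either end. The loaded tray's balance point lies 10 to 29 mm from mid-bail, towards the solid plug.
- plug_b: The other end plug, the same outside; see plug_a.
- stand: Drip stand, fixed: pan 210 x 250 x 22 mm high; two uprights at the back (x = +96 mm, 175 mm high) carry two level prongs 10 mm thick at y = +-55 mm, axis 151 mm high, pointing to -x (about towards the robot). Origin: on the bench under the bail's place, which lies along y, bail axis 160 mm high. The space between the prongs, above and below the bail, is free.
- prong_tip (a point): Top of the tip of the stand's prong at y = +55 mm (the other at y = -55 mm is alike): each prong is level to x = -22 mm, then turns up and out to this point at x = -34 mm, 174 mm high. The bail must rise 20 mm or more to pass over the tips towards -x.
- handhook: Hand hook, 0.15 kg: black T handle bar 110 mm long (y), 18 x 18 mm, origin at the bar's centre, z up, and an 8 mm steel rod down from it, bent into a hook at the bottom. It starts hanging in its bracket, x as the bracket's x. Take the bar at its middle from above, closing across the bar (along x).
- hook_seat (a point): Where the bail's axis lies when seated in the hook: on the hand hook at x = +1.5 mm, 110 mm under the bar's centre; the rod's underside is 12 mm below it. The hook opens upward, 21 mm clear between the rod (axis at x = -12 mm there) and the tip. To get under a bar, come from the hook's -x side with this point at least 22 mm below the bar's axis, then rise.
- hook_tip (a point): Top of the hook's upturned tip, on the hand hook at x = +17 mm, 94 mm under the bar's centre, 16 mm above the seat point.
- bracket: Bracket of the hand hook, fixed: post at x = +78 mm (175 mm high), two level arms 10 mm thick at y = +-38 mm pointing to -x, axis 165 mm high, tips turned up from x = -17 to -26 mm (181 mm high). Origin: on the bench under the place of the handle bar, which lies along y across both arms with its centre 179 mm high, the rod hanging between the arms.
- grate: Draining grate, fixed: flat square of steel bars 300 x 300 mm, top 15 mm above the bench. Origin: centre of its underside. Empty.
- offcut: Bystander: offcut of square steel tube standing on end, 50 x 50 x 55 mm high. Origin: centre of its underside.
- tape: Bystander: tape measure, 68 x 34 x 58 mm high. Origin: centre of its underside.

How it is judged:
By the outcome, as a careful person would: the job done as asked, in the order asked, and still so for the second after the job is handed in, with the robot touching nothing.
It also fails if it takes over 72 s, if anything falls off the work surface, if the arm or the gripper's body presses on something with over 40 N, if the wrist force passes 120 N, or if a joint passes its speed limit or range.

### The arm

A 6-joint arm with a two-finger parallel gripper is mounted at the origin on the work surface. World frame = base frame: x ahead of the robot, y to its left, z up, the work surface at z = 0. Lengths are in m, angles in rad, forces in N, time in s.
With the tool pointing down it reaches from about 0.275 to 0.85 m from the base axis. Payload 5.2 kg.
Tool frame: the origin (TCP) lies where the fingers leave the gripper's body, on its centre line; the fingertips stand ctrl.tip_reach ahead of it and the grasp point (between the pads) lies 54 mm ahead of it (ctrl.tip_reach is the distance from the TCP to the fingertips, in m); z points along the fingers, y is the line along which they close (so a half turn about z gives the same grasp; the last joint's range is limited). The gripper opens to 85 mm and grips with 20 to 120 N. Pads are 22 mm wide; open, the fingers measure 114 mm over their backs; the gripper's body (76 mm by 85 mm) begins 54 mm behind the grasp point. The pads swing forward as they close: fully open they stand 13 mm farther back than shut.
Start: joints at [1.06, 0.259, 1.535, -0, 1.348, -0.203], TCP at [0.167, 0.524, 0.304] pointing down, gripper open.
Joint ranges: [-3.14, 3.14], [-0.91, 2.08], [0.19, 2.58], [-1.22, 4.36], [0.22, 2.71], [-3.12, 3.12]. Speed limits (rad/s): [2.57, 2.57, 3.14, 3.14, 3.14, 3.14].

### API

Orientations are given as a unit quaternion [w, x, y, z].
In Python, from workcell import readout, vision, order, ctrl gives the robot as it stands.
- The arm moves only by the tool apply_moves, never from a script. Its argument "steps" is one flat list of numbers, 5 for each row, row after row: the opening, from -1 (shut) to 1 (fully open), then the shift along the world's x, y, z in mm, then the turn about the world's z in rad. A call has 1 to 20 rows; each row is the pose to reach, as a shift and turn from the pose commanded when the call began; what a row does not reach only later rows make up. A row lasts 1/8 s, in which the tool goes at most 62.5 mm and 10.7 degrees, less where a joint would pass 70% of its speed; a pose out of reach is approached as far as the arm can. A call with a gripper value outside its range is refused whole. The fingers move at their own pace and stop on an object; the grip force is fixed at half the most. Time passes only in rows, so rows that repeat a pose let the fingers close. It gives the time, the measured TCP pose, the force, the opening and the grip force at its end, in the units of the state.
- readout.read_state(): the state, without advancing time (a new reading comes with each control period).
- vision.snapshot(name): name is "scene" or "top" or "wrist"; returns the picture (400x640x3 uint8, red, green, blue); there is no depth.
- vision.camera_model(name): a dict with "fov_y" (degrees; the focal length in pixels is half the picture's height over the tangent of half this angle, whatever the lens; pixels are square), "cx", "cy" (the principal point, pixels), "R" (3x3) and "t" (3): a world point X has camera coordinates R X + t; the wrist camera has in their place "T_tool_cam" (4x4, takes a point from camera to tool coordinates, whose origin is the TCP and whose axes are the flange's). Camera axes: x right, y down, z forward; pixel columns grow to the right and rows downward; lengths in m; the calibration is good to about 2 mm. The wrist camera is an equidistant fisheye: a pixel r from the principal point sees the ray r / f radians off the axis. A picture is of the moment at which its call begins: read the wrist's pose just before it. camera_model takes no time and is no camera call.
- order.close_job(): hands the job in; it is judged then, once.
The state is a dict: "clock": time; "joint_pos": joint angles; "joint_velocities": joint speeds; "joint_efforts": joint torques, N m; "tool_pos": TCP position; "orientation": TCP orientation; "ft_force": force on the tool from outside, world axes, zero at the start; "moment": the same for the moment, N m; "finger_gap": finger opening in m; "grasp_force": force on a finger pad.
Only numpy, scipy, OpenCV 4.12 (cv2) and the standard library are available. Lean on these libraries where they do the work, as an engineer would, in place of code of your own. Each camera call takes 0.05 s, during which the arm holds its last target. There are 200 camera calls.

## Working session

There is one attempt and no reset: what is moved stays moved. The work goes in short steps, Python scripts to look and compute and a tool call to move; the robot and the scene stay as the last step left them, time stands still between calls to the robot, and variables do not carry over. Pictures are saved under pics/ and viewed, at most 10 in all, crops included, and the job is handed in when it is done.

Besides the shell and the picture viewer there is one more tool, called after "Call:" as name(argument=value, ...) on one line, values as JSON. apply_moves: Moves the arm, as the interface text tells. Its arguments: {"type":"object","properties":{"steps":{"type":"array"}},"required":["steps"]}

```bash
ls; mkdir -p pics; python3 - <<'E'
from workcell import readout, vision, order, ctrl
import cv2
print(ctrl.tip_reach, readout.read_state())
for n in ["scene","top"]:
    cv2.imwrite(f"pics/{n}0.png",vision.snapshot(n)[...,::-1]); m=vision.camera_model(n);print(n,m)
print(vision.camera_model("wrist"))
E
```

```text
pics
0.0726 {'clock': 0.0, 'joint_pos': array([ 1.06017825e+00,  2.59339640e-01,  1.53610386e+00,  1.57704817e-05,
        1.34799576e+00, -2.02805030e-01]), 'joint_velocities': array([-0.00156387,  0.00016885, -0.0010994 ,  0.00257174,  0.00139822,
       -0.00025461]), 'joint_efforts': array([-4.69798579e-04, -4.46032119e+01, -2.90573752e+01, -3.21668522e-04,
        1.17407649e-02, -1.71505553e-05]), 'tool_pos': array([0.16641099, 0.52379719, 0.30306804]), 'orientation': array([-3.29616253e-04,  1.53301305e-01,  9.88179061e-01, -8.62493786e-04]), 'ft_force': array([ 0.20291662, -0.7790631 , -0.25800531]), 'moment': array([ 0.00055943, -0.03275267, -0.00705774]), 'grasp_force': 0.0, 'finger_gap': 0.0852705319569888}
scene {'fov_y': 55.69671642343978, 'cx': 318.5758982337923, 'cy': 199.98173704645927, 'R': array([[ 7.91309677e-01,  6.11415548e-01,  1.47043285e-04],
       [ 3.84719076e-01, -4.97726344e-01, -7.77341443e-01],
       [-4.75205457e-01,  6.15174377e-01, -6.29078898e-01]]), 't': array([-0.46353391, -0.14327186,  1.28135981])}
top {'fov_y': 43.95006490983246, 'cx': 322.40220699530687, 'cy': 196.0624002477357, 'R': array([[ 0.00489169, -0.99964798,  0.02607655],
       [-0.98502482, -0.00931108, -0.17216102],
       [ 0.17234322, -0.02484389, -0.98472361]]), 't': array([-0.03651261,  0.58838459,  1.28772963])}
{'fov_y': 65.70646984690485, 'cx': 320.59055234693034, 'cy': 199.6352780762768, 'T_tool_cam': array([[-1.74468150e-06, -9.66493616e-01, -2.56690652e-01,
         6.60092803e-02],
       [ 9.99999384e-01,  2.83244389e-04, -1.07327077e-03,
        -1.96212508e-04],
       [ 1.11001553e-03, -2.56690496e-01,  9.66493020e-01,
        -7.01886493e-02],
       [ 0.00000000e+00,  0.00000000e+00,  0.00000000e+00,
         1.00000000e+00]])}
```

View pics/scene0.png

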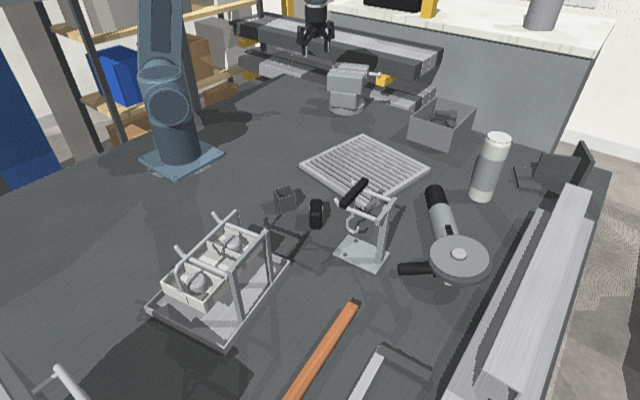

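View pics/top0.png

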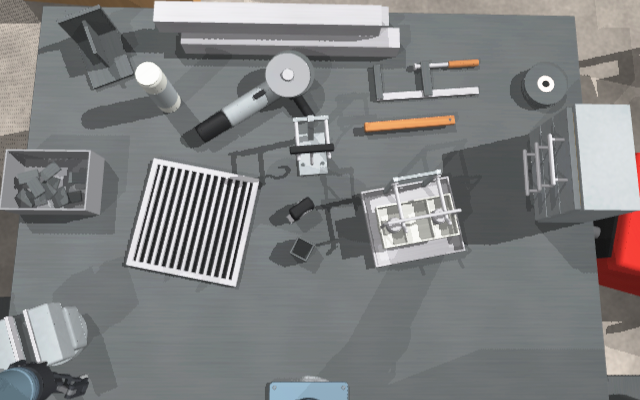

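The scene view shows the stand at (220,280), the bracket with its black handle at (355,190) and the grate at (365,170). In the top view the handle is at (312,149), the bail at about (422,218), the grate centre at (193,222), the tape at (301,208) and the offcut at (301,249).

```bash
cat > h.py <<'E'
import numpy as np, cv2
from workcell import readout, vision
def ray(n,p):
    m=vision.camera_model(n); f=200/np.tan(np.radians(m['fov_y']/2))
    d=np.array([(p[0]-m['cx'])/f,(p[1]-m['cy'])/f,1]); R=np.array(m['R'])
    return -R.T@m['t'], R.T@d
def onz(n,p,z):
    o,d=ray(n,p); return o+d*(z-o[2])/d[2]
def proj(n,X):
    m=vision.camera_model(n); f=200/np.tan(np.radians(m['fov_y']/2))
    c=m['R']@np.array(X)+m['t']; return np.array([m['cx']+f*c[0]/c[2],m['cy']+f*c[1]/c[2]])
def tri(p,q):
    (o,d),(u,v)=ray('top',p),ray('scene',q)
    s=np.linalg.lstsq(np.c_[d,-v],u-o,rcond=None)[0]; a,b=o+d*s[0],u+v*s[1]
    return (a+b)/2,np.linalg.norm(a-b)
def save(n,name,box,k):
    im=vision.snapshot(n); x0,y0,x1,y1=box
    cv2.imwrite(f'pics/{name}.png',cv2.resize(im[y0:y1,x0:x1,::-1],None,fx=k,fy=k,interpolation=cv2.INTER_CUBIC)); return im
E
python3 - <<'E'
from h import *
im=save('top','topc',(270,100,480,275),3.4)
save('scene','scenec',(130,165,410,360),2.8)
# handle: dark pixels
g=im.max(2); m=np.zeros_like(g); m[138:160,285:338]=(g[138:160,285:338]<50)
n,l,s,c=cv2.connectedComponentsWithStats(m); i=1+s[1:,4].argmax(); print(s[i],c[i])
pts=np.argwhere(l==i)[:,::-1].astype(np.float32); r=cv2.minAreaRect(pts); print(r)
for p in cv2.boxPoints(r): print(onz('top',p,.188))
print(onz('top',c[i],.186))
# grate
w=((im.min(2)>150)*255).astype(np.uint8); b=np.zeros_like(w); b[150:295,120:270]=w[150:295,120:270]
b=cv2.morphologyEx(b,cv2.MORPH_CLOSE,np.ones((9,9)))
cs,_=cv2.findContours(b,cv2.RETR_EXTERNAL,cv2.CHAIN_APPROX_SIMPLE); cc=max(cs,key=cv2.contourArea)
q=cv2.approxPolyDP(cv2.convexHull(cc),8,True)[:,0]; print(q)
P=[onz('top',p,.015) for p in q]; print(np.round(P,4),np.mean(P,0))
E
```

```text
[290 149  43   5  63] [309.76190476 151.28571429]
((311.0138854980469, 151.08302307128906), (3.165769100189209, 42.059505462646484), 88.63607025146484)
[0.67892916 0.05149399 0.188     ]
[ 0.68271583 -0.05194358  0.188     ]
[ 0.67467477 -0.05214181  0.188     ]
[0.67091355 0.05117966 0.188     ]
[0.67679129 0.0027921  0.186     ]
[[154 158]
 [258 180]
 [235 286]
 [126 264]]
[[0.6984 0.4372 0.015 ]
 [0.6387 0.1463 0.015 ]
 [0.3482 0.1998 0.015 ]
 [0.4049 0.4933 0.015 ]] [0.52253603 0.31913496 0.015     ]
```

View pics/topc.png

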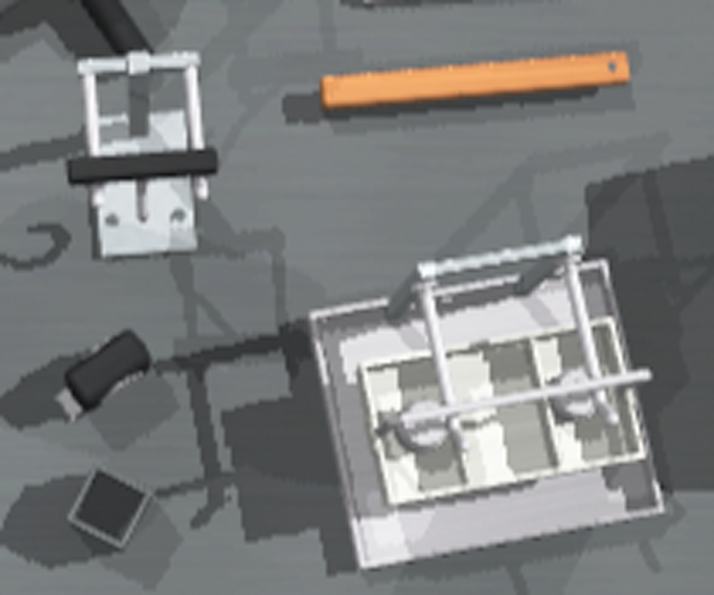

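View pics/scenec.png

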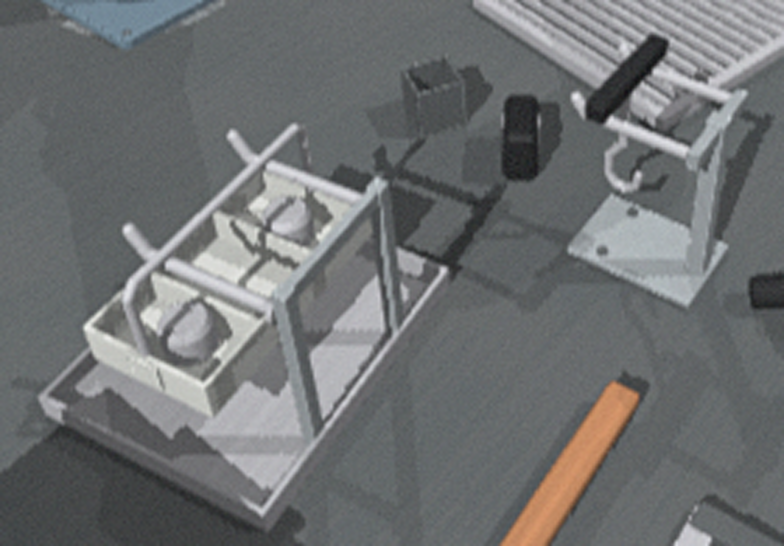

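```bash
python3 - <<'E'
from h import *
np.set_printoptions(precision=4,suppress=True)
im=vision.snapshot('top'); T=lambda x,y:(270+x/3.4-.35,100+y/3.4-.35); S=lambda x,y:(130+x/2.8-.3,165+y/2.8-.3)
g=im.max(2)
for th in (60,70,80):
    m=np.zeros_like(g); m[138:160,284:340]=(g[138:160,284:340]<th)
    n,l,s,c=cv2.connectedComponentsWithStats(m); i=1+s[1:,4].argmax()
    r=cv2.minAreaRect(np.argwhere(l==i)[:,::-1].astype(np.float32)); a=np.array([onz('top',p,.188) for p in cv2.boxPoints(r)])
    e=a[0]-a[1] if np.linalg.norm(a[0]-a[1])>.06 else a[1]-a[2]
    print(th,s[i],r,np.linalg.norm(a[0]-a[1]),np.linalg.norm(a[2]-a[1]),onz('top',r[0],.188),np.degrees(np.arctan2(-e[0]*np.sign(e[1]),abs(e[1]))))
print('handle ends tri',tri(T(69,172),S(597,103)),tri(T(217,161),S(657,48)))
print('bail',onz('top',T(385,425),.16),onz('top',T(650,376),.16))
print('bail tri',tri(T(385,425),S(299,128)),tri(T(650,376),S(130,293)))
P=np.array([onz('top',T(*p),.022) for p in [(312,315),(606,262),(663,510),(362,567)]]);print(P,P.mean(0),np.linalg.norm(np.diff(P,axis=0),axis=1))
print('prong',[onz('top',T(*p),.156) for p in [(425,275),(451,405),(572,255),(602,395)]])
E
```

```text
60 [290 147  44   7 112] ((311.5, 150.0), (6.0, 43.0), 90.0) 0.10591210721034186 0.015255733948078203 [ 0.6796 -0.0015  0.188 ] 0.6966751351489725
70 [290 144  44  11 314] ((311.4933776855469, 148.9004669189453), (7.982280254364014, 43.43690490722656), 86.18592071533203) 0.10710735414503707 0.02031611997667555 [ 0.6824 -0.0014  0.188 ] 4.645920134471426
80 [290 144  44  11 322] ((311.4961242675781, 148.937744140625), (8.171555519104004, 43.415287017822266), 86.42366790771484) 0.10705295210673836 0.020797205369043784 [ 0.6823 -0.0014  0.188 ] 4.400525036265282
handle ends tri (array([0.6706, 0.0333, 0.1308]), np.float64(0.060665076323743385)) (array([ 0.6995, -0.0375,  0.2288]), np.float64(0.05512161891364977))
bail [ 0.4996 -0.1789  0.16  ] [ 0.5371 -0.3739  0.16  ]
bail tri (array([ 0.4995, -0.182 ,  0.1501]), np.float64(0.004097229927226818)) (array([ 0.5389, -0.3729,  0.1564]), np.float64(0.004888273713217555))
[[ 0.6054 -0.1412  0.022 ]
 [ 0.6521 -0.3843  0.022 ]
 [ 0.4489 -0.4225  0.022 ]
 [ 0.4021 -0.1792  0.022 ]] [ 0.5271 -0.2818  0.022 ] [0.2476 0.2068 0.2477]
prong [array([ 0.6117, -0.211 ,  0.156 ]), array([ 0.5151, -0.228 ,  0.156 ]), array([ 0.6279, -0.3208,  0.156 ]), array([ 0.5234, -0.3392,  0.156 ])]
```

Call:
apply_moves(steps=[1,40,-40,15,-0.1,1,80,-80,30,-0.2,1,120,-120,30,-0.3,1,160,-160,30,-0.4,1,200,-200,30,-0.5,1,240,-240,30,-0.6,1,280,-280,30,-0.7,1,320,-320,30,-0.8,1,360,-360,30,-0.9,1,400,-400,30,-1.0,1,440,-440,30,-1.1,1,480,-480,30,-1.187,1,500,-510,30,-1.187,1,516,-525,30,-1.187,1,516,-525,30,-1.187])

```text
clock: 2.12
tool_pos: [0.6832, -0.0024, 0.3328]
orientation: [-0.0, 0.681, 0.733, -0.0]
ft_force: [-0.5, -0.6, -0.3]
finger_gap: 0.0856
grasp_force: 0.0
```

```bash
cat >> h.py <<'E'
from scipy.spatial.transform import Rotation as Ro
def wr(st=None):
    m=vision.camera_model('wrist'); st=st or readout.read_state(); q=st['orientation']
    A=np.eye(4); A[:3,:3]=Ro.from_quat([q[1],q[2],q[3],q[0]]).as_matrix(); A[:3,3]=st['tool_pos']
    return m,A@np.array(m['T_tool_cam']),200/np.radians(m['fov_y']/2)
def won(p,z,W):
    m,A,_=W; f=200/np.tan(np.radians(m['fov_y']/2)); d=np.array([p[0]-m['cx'],p[1]-m['cy']]); r=np.hypot(*d); a=r/f
    v=np.r_[d/max(r,1e-9)*np.sin(a),np.cos(a)]; v=A[:3,:3]@v; o=A[:3,3]; return o+v*(z-o[2])/v[2]
def yaw():
    R=wr()[1]; st=readout.read_state(); q=st['orientation']; y=Ro.from_quat([q[1],q[2],q[3],q[0]]).apply([0,1,0]); return np.degrees(np.arctan2(y[1],y[0]))
E
python3 - <<'E'
from h import *
st=readout.read_state(); print(st['clock'],st['tool_pos'],yaw(),st['ft_force'])
im=save('wrist','w1',(0,0,640,400),1.25)
E
```

```text
2.125 [ 0.68321209 -0.00238874  0.3327774 ] 4.231233455984813 [-0.4608054  -0.62773418 -0.31686537]
```

View pics/w1.png

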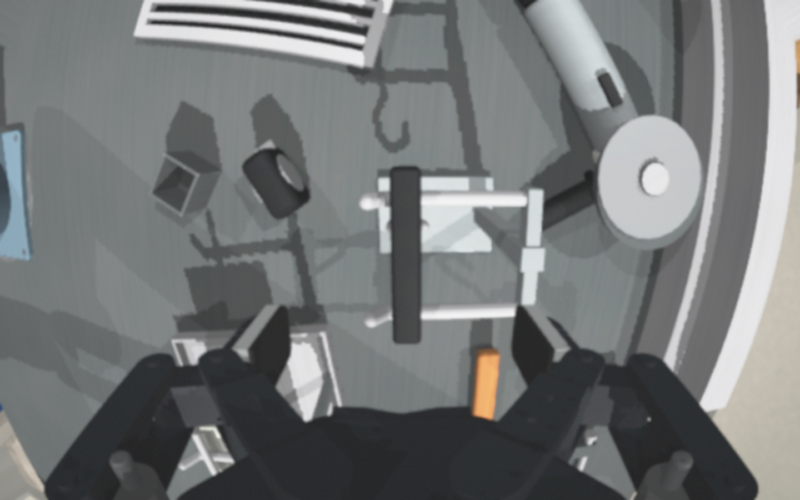

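The wrist view shows the handle upright at (405,254), lined up with the gripper, and the bracket arms at y=200 and y=313.

```bash
python3 - <<'E'
from h import *
np.set_printoptions(precision=4,suppress=True)
W=wr(); im=vision.snapshot('wrist'); g=im.max(2)
m=np.zeros_like(g); m[125:285,305:345]=(g[125:285,305:345]<60)
n,l,s,c=cv2.connectedComponentsWithStats(m); i=1+s[1:,4].argmax(); print(s[i])
# rows: left/right edges
for y in range(140,272,20):
    xs=np.where(l[y]==i)[0]; print(y,xs.min(),xs.max(), won((xs.min(),y),.188,W),won((xs.max()+1,y),.188,W))
x,y=c[i]
print(won((x,s[i][1]),.188,W),won((x,s[i][1]+s[i][3]),.188,W))
E
```

```text
[314 136  21   8  51]
140 314 314 [0.6728 0.0488 0.188 ] [0.6735 0.0488 0.188 ]Traceback (most recent call last):
  File "<stdin>", line 8, in <module>
    return umr_minimum(a, axis, None, out, keepdims, initial, where)
ValueError: zero-size array to reduction operation minimum which has no identity
```

```bash
python3 - <<'E'
from h import *
np.set_printoptions(precision=4,suppress=True)
W=wr(); im=vision.snapshot('wrist'); g=im.max(2)
print(g[200,300:350],g[125:145,324],g[262:285,324])
m=np.zeros_like(g); m[125:285,305:345]=(g[125:285,305:345]<80)
n,l,s,c=cv2.connectedComponentsWithStats(m); i=1+s[1:,4].argmax(); print(s[i])
for y in range(142,272,25):
    xs=np.where(l[y]==i)[0]; print(y,xs.min(),xs.max(), won((xs.min(),y),.188,W),won((xs.max()+1,y),.188,W))
x,y=c[i]
print(won((x,s[i][1]),.188,W),won((x,s[i][1]+s[i][3]),.188,W))
E
```

```text
[126 119 118 128 154 183 199 203 203 202 203 202 193 165 111  66  61  65
  68  69  71  70  70  71  71  71  71  72  72  73  73  73  74  74  72  68
  68  99 146 181 198 202 204 203 203 199 194 189 187 187] [134 134 135 134 134 134 135 135 133 124  98  69  52  54  59  66  68  69
  70  69] [ 71  72  72  72  72  73  72  71  73  73  71  72  72  74  89 111 129 136
 137 137 137 137 137]
[ 313  136   25  140 3141]
142 313 337 [0.6718 0.048  0.188 ] [0.6891 0.0494 0.188 ]
167 314 336 [0.6738 0.0305 0.188 ] [0.6899 0.0317 0.188 ]
192 315 336 [0.6758 0.0125 0.188 ] [0.6915 0.0137 0.188 ]
217 314 337 [ 0.6764 -0.0064  0.188 ] [ 0.6939 -0.005   0.188 ]
242 315 336 [ 0.6785 -0.0261  0.188 ] [ 0.695  -0.0249  0.188 ]
267 316 336 [ 0.6808 -0.0472  0.188 ] [ 0.6971 -0.046   0.188 ]
[0.6801 0.0529 0.188 ] [ 0.6888 -0.0547  0.188 ]
```

Call:
apply_moves(steps=[1,1.5,1.2,-35,0.004,1,1.5,1.2,-70,0.004,1,1.5,1.2,-95,0.004,1,1.5,1.2,-100,0.004,1,1.5,1.2,-100,0.004,-1,1.5,1.2,-100,0.004,-1,1.5,1.2,-100,0.004,-1,1.5,1.2,-100,0.004,-1,1.5,1.2,-100,0.004,-1,1.5,1.2,-100,0.004,-1,1.5,1.2,-100,0.004])

```text
clock: 3.65
tool_pos: [0.6844, 0.0003, 0.2344]
orientation: [0.0, 0.678, 0.735, 0.0]
ft_force: [0.7, -0.1, 2.5]
finger_gap: 0.017
grasp_force: 59.4
```

```bash
python3 - <<'E'
from h import *
st=readout.read_state(); print(st['clock'],st['tool_pos'],yaw(),st['ft_force'],st['finger_gap'],st['grasp_force'])
E
```

```text
3.65 [6.84388500e-01 3.11735627e-04 2.34438766e-01] 4.581165456721808 [ 0.73038255 -0.11175697  2.51013654] 0.01700428704889786 59.38114821910858
```

Call:
apply_moves(steps=[-1,0,0,15,0,-1,0,0,50,0,-1,0,0,90,0,-1,0,0,125,0,-1,-10,-12,140,0,-1,-40,-48,140,0,-1,-75,-90,140,0.02,-1,-110,-132,140,0.04,-1,-145,-174,140,0.06,-1,-180,-216,140,0.08,-1,-210,-252,140,0.1,-1,-230,-276,140,0.11,-1,-241,-289,135,0.11,-1,-241.5,-290,110,0.11,-1,-241.5,-290,80,0.11,-1,-241.5,-290,66,0.11,-1,-241.5,-290,66,0.11,-1,-241.5,-290,66,0.11])

```text
clock: 5.9
tool_pos: [0.4431, -0.2898, 0.3009]
orientation: [0.001, 0.637, 0.771, -0.0]
ft_force: [0.4, -0.1, -1.0]
finger_gap: 0.0167
grasp_force: 58.9
```

```bash
python3 - <<'E'
from h import *
st=readout.read_state(); print(st['clock'],st['tool_pos'],yaw(),st['ft_force'],st['moment'],st['finger_gap'])
im=save('wrist','w2',(0,0,640,400),1.25); np.save('w2.npy',im)
F=[]
for k in range(6): vision.snapshot('wrist'); F.append(readout.read_state()['ft_force'])
print(np.round(F,2),np.mean(F,0))
E
```

```text
5.9 [ 0.44309195 -0.28980453  0.30087292] 10.91142485720596 [ 0.37956457 -0.11602578 -1.04704389] [ 0.00411844 -0.00191194 -0.03219562] 0.016719666272404073
[[ 0.95  0.27 -1.88]
 [ 0.37 -0.51 -0.58]
 [-1.03 -0.13 -1.85]
 [ 0.53  0.51 -0.97]
 [-0.69  0.11 -1.59]
 [-0.02  0.23 -1.47]] [ 0.01903935  0.08317357 -1.39015322]
```

View pics/w2.png

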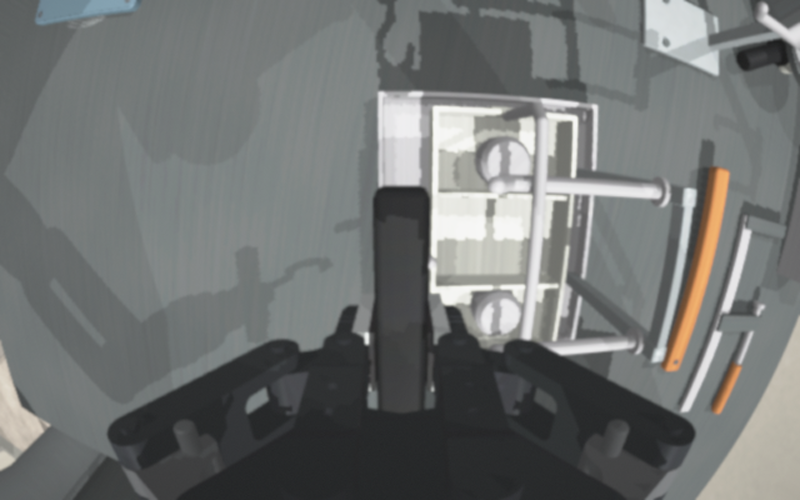

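The wrist view shows the bail running from (541,103) down to (530,338), with the prong tips at about (497,187) and the gripped handle at (402,300). It is level and the hook is in front of the bail.

```bash
python3 - <<'E'
from h import *
np.set_printoptions(precision=4,suppress=True)
W=wr(); im=np.load('w2.npy'); hsv=im.max(2).astype(int)
o=np.array([.5184,-.2764]); a=np.radians(10.9); R=np.array([[np.cos(a),-np.sin(a)],[np.sin(a),np.cos(a)]])
L=lambda p,z:((won(p,z,W)[:2]-o)@R*1e3)
for p,z,n in [((541,103),.16,'bail end outer'),((541,140),.16,'b'),((537,230),.16,'b'),((530,338),.16,'b'),((497,187),.170,'tip+'),((600,187),.151,'prong+'),((640,189),.151,'prong+'),((600,346),.151,'prong-'),((630,344),.151,'prong-'),((434,108),.095,'tray corner'),((579,116),.095,'tray corner')]:
    q=(p[0]/1.25-.1,p[1]/1.25-.1); print(n,won(q,z,W),L(q,z))
for r in (95,105,115,170,180,190,200,220): print(r,hsv[r,415:445])
E
```

```text
bail end outer [ 0.5006 -0.1831  0.16  ] [ 0.2048 94.9655]
b [ 0.5049 -0.2038  0.16  ] [ 0.4994 73.8357]
b [ 0.5151 -0.2546  0.16  ] [ 0.869  22.0423]
b [ 0.5316 -0.3227  0.16  ] [  4.2015 -47.9745]
tip+ [ 0.4828 -0.2352  0.17  ] [-27.1535  47.2201]
prong+ [ 0.5541 -0.2205  0.151 ] [45.637  48.1267]
prong+ [ 0.5851 -0.214   0.151 ] [77.2933 48.6403]
prong- [ 0.5933 -0.3265  0.151 ] [ 64.0406 -63.3096]
prong- [ 0.62   -0.3223  0.151 ] [ 91.1254 -64.2482]
tray corner [ 0.4465 -0.1929  0.095 ] [-54.8507  95.6341]
tray corner [ 0.5548 -0.1708  0.095 ] [55.757 96.799]
95 [169 194 209 214 214 214 217 219 218 218 218 198 156 122 122 142 163 181
 196 208 213 211 205 211 221 226 228 228 230 230]
105 [196 231 241 242 241 240 237 234 236 239 240 233 209 162 147 164 186 204
 218 226 230 229 223 220 223 227 229 228 223 204]
115 [185 170 171 193 225 241 245 245 245 245 245 238 206 157 151 170 191 209
 220 227 229 227 222 220 224 227 229 224 204 163]
170 [231 230 229 229 229 230 231 230 224 205 172 164 182 202 214 219 224 227
 227 223 222 226 229 231 231 221 186 142 121 115]
180 [243 239 234 230 229 230 231 229 218 186 164 177 199 217 226 232 235 234
 230 226 226 228 230 230 222 190 147 123 115 114]
190 [245 244 241 229 200 184 194 192 171 159 171 194 214 225 231 234 234 230
 217 188 179 196 202 186 157 134 122 116 114 114]
200 [194 182 168 162 161 159 153 143 146 166 191 213 224 230 234 234 230 215
 176 146 140 140 140 136 129 120 116 114 114 114]
220 [153 151 149 148 145 141 144 164 189 212 223 230 234 233 228 211 172 148
 145 145 143 140 136 130 124 118 116 113 113 114]
```

Call:
apply_moves(steps=[-1,-4,21,-3,0,-1,-4,21,-3,0,-1,6,23,-3,0,-1,26,27,-3,0,-1,46,31,-3,0,-1,62,34,-3,0,-1,70,35,-3,0,-1,70.3,35.2,-3,0,-1,70.3,35.2,5,0,-1,70.3,35.2,13,0,-1,70.3,35.2,19,0,-1,70.3,35.2,21,0,-1,70.3,35.2,22,0,-1,70.3,35.2,23,0,-1,70.3,35.2,24,0,-1,70.3,35.2,25,0,-1,70.3,35.2,25,0])

```text
clock: 8.38
tool_pos: [0.5129, -0.2544, 0.3249]
orientation: [0.0, 0.637, 0.771, -0.0]
ft_force: [0.1, -0.0, -0.9]
finger_gap: 0.0168
grasp_force: 59.0
```

```bash
cat >> h.py <<'E'
def F(n=12):
    f=[]
    for k in range(n):
        vision.snapshot('wrist'); f.append(readout.read_state()['ft_force'])
    st=readout.read_state(); print('t',round(st['clock'],2),'tcp',np.round(st['tool_pos'],4),'yaw',round(yaw(),2),'F',np.round(np.mean(f,0),2),'+-',np.round(np.std(f,0)[2]/n**.5,2)); return np.mean(f,0)
E
python3 -c "
from h import *
F(4); np.save('s1.npy',vision.snapshot('scene'))"
```

```text
t 8.57 tcp [ 0.5129 -0.2544  0.3249] yaw 10.89 F [ 0.18 -0.17 -1.17] +- 0.29
```

Call:
apply_moves(steps=[-1,0,0,1,0,-1,0,0,2,0,-1,0,0,2,0])

```text
clock: 9.0
tool_pos: [0.5128, -0.2544, 0.3266]
orientation: [-0.0, 0.637, 0.771, -0.0]
ft_force: [-0.3, 0.1, -5.1]
finger_gap: 0.0169
grasp_force: 58.6
```

```bash
python3 -c "
from h import *
F(5)
save('wrist','w3',(240,60,480,300),2.5)"
```

```text
t 9.25 tcp [ 0.5129 -0.2544  0.3267] yaw 10.89 F [-0.16 -0.14 -4.51] +- 0.16
```

View pics/w3.png

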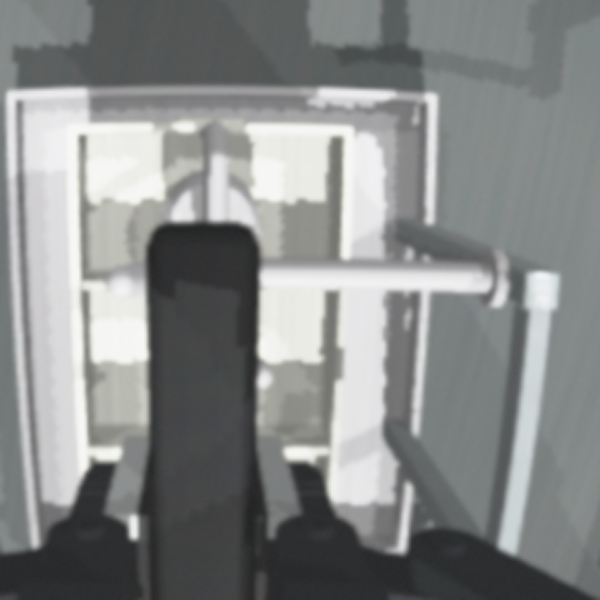

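The wrist crop shows the bail under the handle with the hook tip at (263,378), past the bail. The force shows contact.

Call:
apply_moves(steps=[-1,0,0,0.5,0,-1,0,0,1,0,-1,0,0,1,0])

```text
clock: 9.68
tool_pos: [0.5129, -0.2544, 0.328]
orientation: [0.0, 0.637, 0.771, 0.0]
ft_force: [0.1, 0.1, -5.1]
finger_gap: 0.017
grasp_force: 58.6
```

```bash
python3 -c "
from h import *
F(20); np.save('s2.npy',vision.snapshot('scene'))"
```

```text
t 10.68 tcp [ 0.5129 -0.2544  0.3279] yaw 10.89 F [-0.02 -0.04 -4.62] +- 0.09
```

Call:
apply_moves(steps=[-1,0,0,-2,0,-1,0,0,-5,0,-1,0,0,-7,0,-1,2.3,-12,-7,0,-1,5.3,-27,-7,0,-1,8.3,-43,-7,0,-1,10.3,-54,-7,0,-1,11.3,-59,-7,0,-1,11.3,-59,-5,0,-1,11.3,-59,-3.5,0,-1,11.3,-59,-2.5,0,-1,11.3,-59,-1.5,0,-1,11.3,-59,-0.7,0,-1,11.3,-59,0,0,-1,11.3,-59,0,0])

```text
clock: 12.6
tool_pos: [0.5241, -0.3132, 0.3276]
orientation: [-0.0, 0.637, 0.771, 0.0]
ft_force: [-0.8, -0.1, -7.2]
finger_gap: 0.0173
grasp_force: 58.6
```

```bash
python3 -c "
from h import *
F(20); np.save('s3.npy',vision.snapshot('scene'))"
```

```text
t 13.6 tcp [ 0.5242 -0.3134  0.3279] yaw 10.89 F [-0.31  0.51 -6.62] +- 0.11
```

Call:
apply_moves(steps=[-1,0,0,-2,0,-1,0,0,-5,0,-1,0,0,-7,0,-1,-1.6,8,-7,0,-1,-3.2,16.5,-7,0,-1,-3.2,16.5,-7,0,-1,-3.2,16.5,-5,0,-1,-3.2,16.5,-3.5,0,-1,-3.2,16.5,-2.5,0,-1,-3.2,16.5,-1.5,0,-1,-3.2,16.5,-0.7,0,-1,-3.2,16.5,0,0,-1,-3.2,16.5,0.5,0,-1,-3.2,16.5,0.5,0])

```text
clock: 15.4
tool_pos: [0.521, -0.2969, 0.3282]
orientation: [-0.0, 0.637, 0.771, -0.0]
ft_force: [-0.4, -0.9, -7.1]
finger_gap: 0.017
grasp_force: 58.6
```

```bash
cat >> h.py <<'E'
def tilt(a,b):
    g=[cv2.cvtColor(x,cv2.COLOR_RGB2GRAY) for x in (a,b)]; m=np.zeros_like(g[0])
    cv2.fillPoly(m,[np.array([(155,285),(165,262),(200,230),(238,206),(244,215),(240,225),(205,315)])],255)
    p=cv2.goodFeaturesToTrack(g[0],60,.03,3,mask=m)
    q,s,_=cv2.calcOpticalFlowPyrLK(g[0],g[1],p,None,winSize=(9,9),maxLevel=1)
    d=(q-p)[:,0]; p=p[:,0]
    return p,d
E
python3 - <<'E'
from h import *
np.set_printoptions(precision=2,suppress=True)
F(16); im=vision.snapshot('scene'); np.save('s4.npy',im)
A=np.load('s1.npy')
for y in (.096,-.096):
    P=np.array([.5206-.189*y,-.2837+.982*y,.16]); print(y,proj('scene',P),(proj('scene',P+[0,0,.003])-proj('scene',P)))
D=[tilt(A,np.load(f's{k}.npy')) for k in (2,3,4)]
p=D[0][0]; o=np.argsort(p[:,1])
for i in o: print(p[i],D[0][1][i],D[1][1][i],D[2][1][i])
E
```

```text
t 16.2 tcp [ 0.52 -0.3   0.33] yaw 10.89 F [-0.04 -0.06 -7.77] +- 0.11
0.096 [235.23 209.13] [-0.19 -1.05]
-0.096 [171.84 269.85] [-0.4  -1.09]
[236. 210.] [-0.29 -1.47] [-7.38  7.07] [-3.08  2.61]
[238. 215.] [ 0.11 -1.55] [ -7.86 -15.61] [-0.54 -0.34]
[220. 221.] [-0.07 -0.72] [-6.09  6.03] [-1.72  1.2 ]
[240. 222.] [ 0.59 -0.54] [-0.3  -0.27] [-0.27 -0.26]
[226. 223.] [ 0.18 -0.93] [-0.12  0.27] [-0.44  0.16]
[210. 226.] [-0.2 -1. ] [ 6.46 -4.39] [ 1.78 -0.62]
[226. 226.] [ 0.34 -0.65] [-0.22  0.2 ] [-0.45  0.13]
[229. 226.] [ 0.42 -0.49] [0.16 0.18] [-0.06  0.16]
[223. 227.] [ 0.21 -0.64] [-0.29 -0.26] [-0.58 -0.32]
[214. 227.] [-0.12 -1.  ] [-5.56  5.09] [-5.47  4.54]
[220. 227.] [ 0.19 -1.24] [-0.56  0.28] [-0.79 -0.06]
[210. 230.] [-0.03 -0.83] [ 8.61 -8.1 ] [ 6.29 -6.68]
[224. 231.] [ 0.2  -0.94] [-0.32  0.24] [-0.6 -0.1]
[218. 233.] [-0.18 -0.99] [0.31 0.35] [ 0.1 -0.3]
[235. 236.] [ 0.37 -1.66] [-0.64  0.28] [-0.22 -0.51]
[229. 237.] [ 0.04 -1.31] [-0.53  0.56] [ 4.18 -6.38]
[219. 239.] [ 0.26 -1.4 ] [0.54 0.48] [0.05 0.04]
[207. 241.] [ 0.63 -1.22] [-0.66  0.1 ] [-1.92  1.
[... 1555 characters left out ...]
160. 281.] [ 0.99 -0.06] [-1.13 -0.58] [-0.96 -0.89]
[190. 282.] [ 0.52 -0.49] [-0.95 -0.66] [-0.47 -1.35]
[186. 283.] [ 0.52 -0.36] [-0.98 -1.07] [-0.83 -1.18]
[211. 284.] [ 0.45 -0.9 ] [-0.78 -0.22] [-0.68 -0.91]
[190. 286.] [ 0.62 -0.74] [-1.1  -0.69] [-0.82 -0.83]
[209. 287.] [ 0.36 -0.55] [-0.88 -0.08] [-0.8  -0.81]
[190. 289.] [ 0.78 -0.45] [-1.01 -0.33] [-0.74 -0.57]
[182. 291.] [ 0.6  -0.24] [-0.92 -0.47] [-0.73 -0.82]
[206. 292.] [ 0.18 -0.  ] [-0.71 -0.45] [-0.82 -0.78]
[186. 297.] [ 1.07 -0.25] [-1.11 -0.32] [-0.87 -0.71]
[202. 300.] [ 0.65 -0.42] [-1.18 -0.42] [-0.83 -0.82]
[203. 304.] [ 0.73 -0.41] [-1.13 -0.42] [-0.78 -0.78]
[206. 312.] [ 0.84 -0.66] [-1.21 -0.31] [-0.84 -0.66]
```

Call:
apply_moves(steps=[-1,0,0,0.5,0,-1,0,0,1,0,-1,0,0,1.5,0,-1,0,0,2,0,-1,0,0,2.5,0,-1,0,0,3,0,-1,0,0,3,0])

```text
clock: 17.12
tool_pos: [0.521, -0.297, 0.3315]
orientation: [0.0, 0.637, 0.771, -0.0]
ft_force: [0.3, 0.1, -7.9]
finger_gap: 0.017
grasp_force: 58.6
```

```bash
python3 - <<'E'
from h import *
np.set_printoptions(precision=2,suppress=True)
F(12); im=vision.snapshot('scene'); np.save('s5.npy',im)
A=np.load('s1.npy')
D=[tilt(A,np.load(f's{k}.npy')) for k in (4,5)]
p=D[0][0]; o=np.argsort(p[:,1])
for i in o:
  if np.abs(D[1][1][i]).max()<4: print(p[i],D[0][1][i],D[1][1][i])
E
```

```text
t 17.73 tcp [ 0.52 -0.3   0.33] yaw 10.88 F [-0.14 -0.06 -7.94] +- 0.09
[236. 210.] [-3.08  2.61] [-3.23  1.65]
[238. 215.] [-0.54 -0.34] [-0.67 -1.28]
[220. 221.] [-1.72  1.2 ] [-2.04  0.11]
[240. 222.] [-0.27 -0.26] [-0.32 -0.3 ]
[226. 223.] [-0.44  0.16] [-0.78 -0.29]
[210. 226.] [ 1.78 -0.62] [ 0.87 -1.33]
[226. 226.] [-0.45  0.13] [-0.54 -0.12]
[229. 226.] [-0.06  0.16] [-0.1   0.14]
[223. 227.] [-0.58 -0.32] [-0.61 -0.8 ]
[220. 227.] [-0.79 -0.06] [-0.89 -1.31]
[224. 231.] [-0.6 -0.1] [-0.61 -0.84]
[218. 233.] [ 0.1 -0.3] [-0.25 -1.04]
[219. 239.] [0.05 0.04] [-0.17 -0.72]
[207. 241.] [-1.92  1.04] [-2.24  0.11]
[213. 243.] [-0.64  0.06] [-1.   -0.66]
[223. 244.] [-0.63 -0.36] [-0.9 -1.3]
[228. 244.] [-0.43  0.37] [-0.44 -0.53]
[226. 247.] [-0.29  0.47] [-0.57 -0.57]
[221. 247.] [-0.3   0.08] [-0.88 -0.92]
[231. 249.] [-0.61  0.25] [-0.67 -0.64]
[207. 249.] [-0.53  0.2 ] [-0.72 -0.85]
[221. 251.] [-0.2   0.09] [-0.68 -0.41]
[225. 252.] [-0.12  0.56] [-0.39  0.28]
[186. 253.] [-1.04 -0.62] [-1.76 -1.46]
[222. 256.] [-0.54  0.04] [-1.45 -0.39]
[227. 258.] [-0.42  0.34] [-1.7  -0.
[... 503 characters left out ...]
-1.1 ] [-0.89 -2.12]
[204. 274.] [-0.49 -0.47] [-0.64 -1.3 ]
[201. 274.] [-0.55 -0.58] [-0.7  -1.37]
[180. 277.] [-0.17 -0.34] [-0.52 -1.33]
[164. 281.] [-0.92 -0.92] [-1.3  -1.84]
[160. 281.] [-0.96 -0.89] [-1.4  -1.79]
[190. 282.] [-0.47 -1.35] [-0.82 -2.57]
[186. 283.] [-0.83 -1.18] [-1.28 -2.52]
[211. 284.] [-0.68 -0.91] [-1.1  -1.88]
[190. 286.] [-0.82 -0.83] [-1.19 -2.36]
[209. 287.] [-0.8  -0.81] [-1.15 -1.77]
[190. 289.] [-0.74 -0.57] [-1.05 -1.54]
[182. 291.] [-0.73 -0.82] [-1.19 -1.79]
[206. 292.] [-0.82 -0.78] [-1.42 -1.46]
[186. 297.] [-0.87 -0.71] [-1.29 -1.66]
[202. 300.] [-0.83 -0.82] [-1.17 -1.89]
[203. 304.] [-0.78 -0.78] [-1.13 -1.79]
[206. 312.] [-0.84 -0.66] [-1.26 -1.56]
```

Call:
apply_moves(steps=[-1,0,0,1,0,-1,0,0,4,0,-1,0,0,9,0,-1,0,0,15,0,-1,0,0,21,0,-1,0,0,26,0,-1,0,0,29,0,-1,0,0,30,0,-1,-0.4,-0.1,30,0,-1,-3.4,-0.7,30,0,-1,-10.7,-2.1,30,0,-1,-23.1,-4.4,30,0,-1,-39.8,-7.7,30,0,-1,-59,-11.4,30,0,-1,-78.2,-15,30,0,-1,-94.9,-18.3,30,0,-1,-107.3,-20.6,30,0,-1,-114.6,-22,30,0,-1,-117.6,-22.6,30,0,-1,-118,-22.7,30,0])

```text
clock: 20.27
tool_pos: [0.4032, -0.3196, 0.3614]
orientation: [0.0, 0.637, 0.771, 0.0]
ft_force: [-0.3, -1.0, -8.7]
finger_gap: 0.0168
grasp_force: 58.8
```

```bash
python3 - <<'E'
from h import *
np.set_printoptions(precision=2,suppress=True)
F(2); save('scene','s6',(90,150,390,350),2.6); save('top','t6',(100,120,480,320),2)
E
```

```text
t 20.38 tcp [ 0.4  -0.32  0.36] yaw 10.91 F [-0.11  0.31 -7.41] +- 0.2
```

View pics/s6.png

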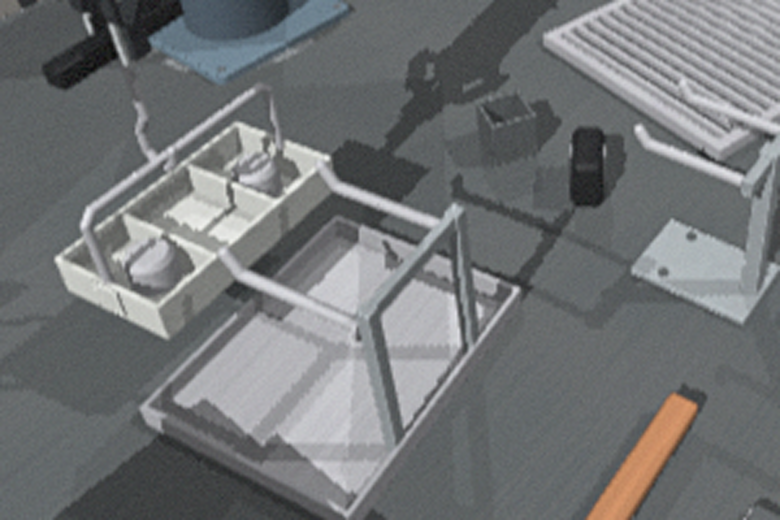

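The scene crop shows the tray clear of the prongs, level, with both plugs in their pockets. Next I'll carry it to the grate.

Call:
apply_moves(steps=[-1,0,0,0,0,-1,0.1,0.5,0,0,-1,0.3,1.7,0.2,0,-1,0.8,4,0.4,0,-1,1.5,7.8,0.8,0,-1,2.6,13.2,1.3,0,-1,4,20.7,2,0,-1,5.9,30.3,2.9,0,-1,8.2,42.2,4.1,0,-1,11,56.6,5.4,0,-1,14.3,73.4,7.1,0,-1,18,92.6,8.9,0,-1,22.2,114.1,11,0,-1,26.8,137.8,13.3,0,-1,31.8,163.5,15.8,0,-1,37.1,190.9,18.4,0,-1,42.7,219.7,21,0,-1,48.5,249.7,23.5,0,-1,54.5,280.4,25.5,0,-1,60.5,311.5,27,0])

```text
clock: 22.98
tool_pos: [0.4633, -0.0062, 0.3888]
orientation: [0.0, 0.637, 0.771, 0.0]
ft_force: [0.1, -0.8, -8.3]
finger_gap: 0.017
grasp_force: 58.9
```

Call:
apply_moves(steps=[-1,6,31.1,1.5,0,-1,12,61.8,2.5,0,-1,17.8,91.8,3,0,-1,23.4,120.6,3,0,-1,28.7,148,3,0,-1,33.7,173.7,3,0,-1,38.3,197.4,3,0,-1,42.5,218.9,3,0,-1,46.2,238.1,3,0,-1,49.5,254.9,3,0,-1,52.3,269.3,3,0,-1,54.6,281.2,3,0,-1,56.5,290.8,3,0,-1,57.9,298.3,3,0,-1,59,303.7,3,0,-1,59.7,307.5,3,0,-1,60.2,309.8,3,0,-1,60.4,311,3,0,-1,60.5,311.5,3,0,-1,60.5,311.5,3,0])

```text
clock: 25.48
tool_pos: [0.524, 0.3033, 0.3914]
orientation: [0.0, 0.637, 0.771, -0.0]
ft_force: [0.2, 0.5, -7.1]
finger_gap: 0.017
grasp_force: 58.9
```

```bash
python3 - <<'E'
from h import *
np.set_printoptions(precision=4,suppress=True)
st=readout.read_state();print(st['tool_pos'],yaw())
F(3); save('scene','s7',(230,70,490,240),3); np.save('t7.npy',save('top','t7',(100,120,280,310),3.1))
E
```

```text
[0.524  0.3033 0.3914] 10.881673096166566
t 25.62 tcp [0.524  0.3033 0.3914] yaw 10.88 F [ 0.24 -0.21 -7.12] +- 0.34
```

View pics/t7.png

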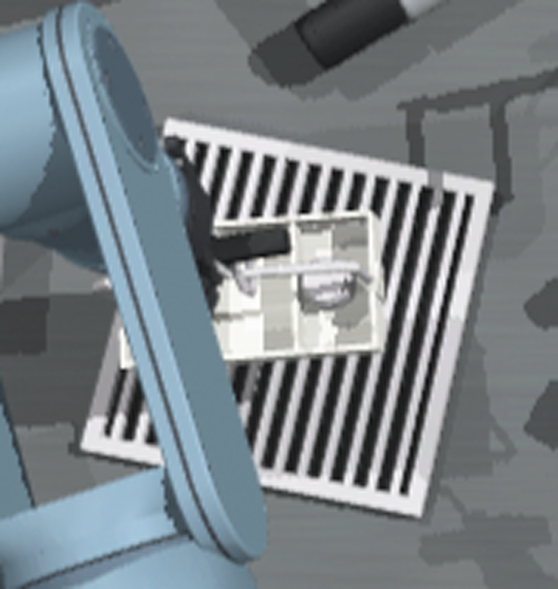

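```bash
python3 - <<'E'
from h import *
np.set_printoptions(precision=4,suppress=True)
T=lambda x,y:(100+x/3.1-.35,120+y/3.1-.35)
a,b,c=[onz('top',T(*p),.161) for p in [(374,213),(384,352),(121,368)]]
print(a,b,c,np.linalg.norm(a-b),np.linalg.norm(c-b),'mid',(a+c)/2)
for u in (a-b,): print(np.degrees(np.arctan2(u[1],u[0])))
u=c-b; print(np.degrees(np.arctan2(-u[0],u[1])))
P=[(170,120),(492,183),(423,516),(82,450)]; Q=[onz('top',T(*p),.015) for p in P]; print(np.array(Q),np.mean(Q,0))
E
```

```text
[0.5864 0.2229 0.161 ] [0.4755 0.2107 0.161 ] [0.4614 0.4143 0.161 ] 0.11160949547628367 0.20412841699059198 mid [0.5239 0.3186 0.161 ]
6.312317154434993
3.93990214576229
[[0.6973 0.4357 0.015 ]
 [0.6425 0.1454 0.015 ]
 [0.3479 0.1969 0.015 ]
 [0.4027 0.4928 0.015 ]] [0.5226 0.3177 0.015 ]
```

View pics/s7.png

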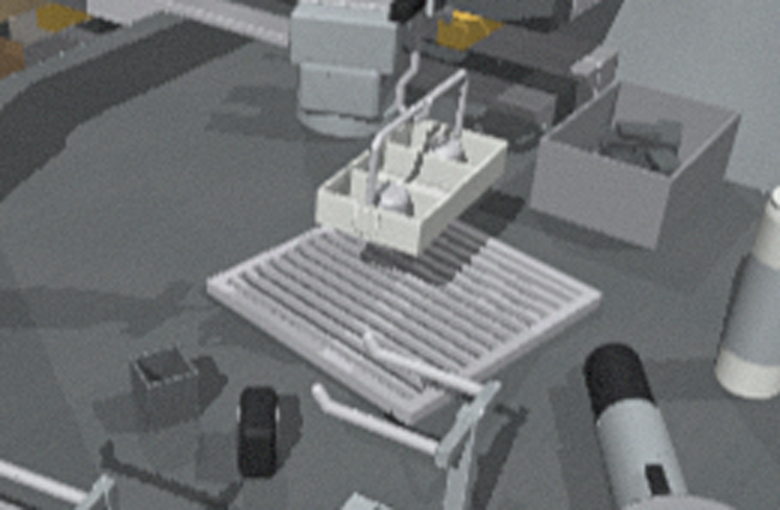

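The scene crop shows the tray level and centred over the grate, with the plugs in place. Next I'll lower it.

Call:
apply_moves(steps=[-1,0,0,-1,0,-1,0,0,-4,0,-1,0,0,-10,0,-1,0,0,-17,0,-1,0,0,-25,0,-1,0,0,-34,0,-1,0,0,-43,0,-1,0,0,-52,0,-1,0,0,-61,0,-1,0,0,-69,0,-1,0,0,-76,0,-1,0,0,-82,0,-1,0,0,-87,0,-1,0,0,-91,0,-1,0,0,-94,0,-1,0,0,-96,0,-1,0,0,-98,0,-1,0,0,-100,0,-1,0,0,-101.5,0,-1,0,0,-103,0])

```text
clock: 28.22
tool_pos: [0.524, 0.3034, 0.2884]
orientation: [0.0, 0.637, 0.771, 0.0]
ft_force: [-0.0, -0.4, -7.5]
finger_gap: 0.0169
grasp_force: 58.9
```

Call:
apply_moves(steps=[-1,0,0,-1,0,-1,0,0,-2,0,-1,0,0,-3,0,-1,0,0,-4,0,-1,0,0,-5,0,-1,0,0,-6,0,-1,0,0,-7,0,-1,0,0,-8,0,-1,0,0,-9,0,-1,0,0,-10,0,-1,0,0,-11,0,-1,0,0,-12,0,-1,0,0,-13,0,-1,0,0,-14,0])

```text
clock: 29.98
tool_pos: [0.524, 0.3034, 0.2743]
orientation: [-0.0, 0.637, 0.771, -0.0]
ft_force: [-0.3, 0.2, -1.6]
finger_gap: 0.0166
grasp_force: 59.8
```

```bash
python3 - <<'E'
from h import *
F(5)
E
```

```text
t 30.23 tcp [0.524  0.3034 0.2744] yaw 10.88 F [ 0.04  0.28 -1.47] +- 0.16
```

Call:
apply_moves(steps=[-1,0,0,-6,0,-1,0,0,-13,0,-1,0,0,-19,0,-1,0,0,-20,0,-1,0,0,-20,0,-1,-6,-1.2,-20,0,-1,-16,-3.1,-20,0,-1,-28,-5.4,-20,0,-1,-42,-8.1,-20,0,-1,-56,-10.8,-20,0,-1,-68,-13.1,-20,0,-1,-74,-14.2,-20,0,-1,-74,-14.2,-10,0,-1,-74,-14.2,20,0,-1,-74,-14.2,60,0,-1,-74,-14.2,95,0,-1,-74,-14.2,108,0,-1,-74,-14.2,108,0])

```text
clock: 32.48
tool_pos: [0.4504, 0.2892, 0.3829]
orientation: [0.0, 0.637, 0.771, 0.001]
ft_force: [0.0, -1.2, -2.2]
finger_gap: 0.0168
grasp_force: 59.9
```

```bash
python3 - <<'E'
from h import *
st=readout.read_state();print(st['clock'],st['tool_pos'],yaw(),(np.array([.6844,.0003,.2344])-st['tool_pos'])*1e3,np.radians(4.58-yaw()),st['ft_force'])
T=vision.snapshot('top'); np.save('t8.npy',T)
E
```

```text
32.475 [0.45040662 0.28924604 0.38291004] 10.878511678902807 [ 233.99337587 -288.94603712 -148.51003536] -0.10992976677216985 [ 0.01359128 -1.15196856 -2.23335172]
```

Call:
apply_moves(steps=[-1,10,-12,0,0,-1,35,-43,0,-0.02,-1,68,-84,0,-0.04,-1,102,-126,0,-0.06,-1,136,-168,0,-0.08,-1,170,-210,0,-0.1,-1,200,-247,0,-0.11,-1,222,-274,0,-0.11,-1,232,-287,0,-0.11,-1,234,-289,0,-0.11,-1,234,-289,0,-0.11,-1,234,-289,0,-0.11])

```text
clock: 34.02
tool_pos: [0.6834, 0.0015, 0.3829]
orientation: [0.0, 0.678, 0.735, 0.0]
ft_force: [-0.5, -0.2, -1.5]
finger_gap: 0.0173
grasp_force: 59.8
```

```bash
python3 - <<'E'
from h import *
np.set_printoptions(precision=4,suppress=True)
st=readout.read_state();print(st['clock'],st['tool_pos'],yaw(),(np.array([.6844,.0003,.2344])-st['tool_pos'])*1e3,np.radians(4.58-yaw()))
def han(im):
    g=im.max(2); e=[]
    for y in (160,175,190,205,220,235):
        xs=np.where(g[y,290:350]<80)[0]+290; e.append((y,xs.min(),xs.max()))
    return e
print(han(np.load('w2.npy'))); print(han(vision.snapshot('wrist')))
E
```

```text
34.025 [0.6834 0.0015 0.3829] 4.6745943434532915 [   0.969    -1.2097 -148.5153] -0.0016509827470222783
[(160, np.int64(298), np.int64(343)), (175, np.int64(299), np.int64(342)), (190, np.int64(299), np.int64(342)), (205, np.int64(299), np.int64(342)), (220, np.int64(300), np.int64(342)), (235, np.int64(300), np.int64(341))]
[(160, np.int64(300), np.int64(342)), (175, np.int64(299), np.int64(342)), (190, np.int64(299), np.int64(342)), (205, np.int64(300), np.int64(342)), (220, np.int64(300), np.int64(342)), (235, np.int64(300), np.int64(341))]
```

Call:
apply_moves(steps=[-1,1,-1.2,-15,-0.002,-1,1,-1.2,-45,-0.002,-1,1,-1.2,-80,-0.002,-1,1,-1.2,-110,-0.002,-1,1,-1.2,-130,-0.002,-1,1,-1.2,-140,-0.002,-1,1,-1.2,-144,-0.002,-1,1,-1.2,-146,-0.002,-1,1,-1.2,-147,-0.002,-1,1,-1.2,-147.5,-0.002,-1,1,-1.2,-147.5,-0.002])

```text
clock: 35.45
tool_pos: [0.6851, -0.0011, 0.2353]
orientation: [0.0, 0.679, 0.734, 0.0]
ft_force: [0.1, 0.9, -1.0]
finger_gap: 0.017
grasp_force: 59.8
```

```bash
python3 - <<'E'
from h import *
F(8)
E
```

```text
t 35.85 tcp [ 0.685  -0.001   0.2349] yaw 4.47 F [-0.1  -0.22 -1.48] +- 0.15
```

```bash
python3 - <<'E'
from h import *
p=[]
for k in range(8): vision.snapshot('wrist'); p.append(readout.read_state()['tool_pos'])
print(np.round(p,4),np.mean(p,0))
E
```

```text
[[ 0.685  -0.001   0.2349]
 [ 0.685  -0.001   0.2349]
 [ 0.685  -0.001   0.2349]
 [ 0.685  -0.001   0.2349]
 [ 0.685  -0.001   0.2349]
 [ 0.685  -0.001   0.2349]
 [ 0.685  -0.001   0.2349]
 [ 0.685  -0.001   0.2349]] [ 0.68500848 -0.00103481  0.23489641]
```

Call:
apply_moves(steps=[-1,-0.6,1.3,0,0.002,-1,-0.6,1.3,-0.3,0.002,-1,-0.6,1.3,-0.6,0.002,-1,-0.6,1.3,-0.6,0.002])

```text
clock: 36.75
tool_pos: [0.6844, 0.0004, 0.2345]
orientation: [0.0, 0.678, 0.735, 0.0]
ft_force: [0.5, 0.7, -0.5]
finger_gap: 0.0167
grasp_force: 59.9
```

```bash
python3 - <<'E'
from h import *
F(8)
E
```

```text
t 37.15 tcp [6.844e-01 4.000e-04 2.345e-01] yaw 4.59 F [-1.07  0.88  0.99] +- 0.16
```

Call:
apply_moves(steps=[-0.4,0,0,0,0,0,0,0,0,0,0.5,0,0,0,0,1,0,0,0,0,1,0,0,0,0,1,0,0,0,0,1,0,0,10,0,1,0,0,35,0,1,0,0,70,0,1,0,0,100,0,1,0,0,100,0])

```text
clock: 38.52
tool_pos: [0.6855, 0.0001, 0.3386]
orientation: [0.003, 0.678, 0.735, 0.002]
ft_force: [0.2, 0.1, -0.5]
finger_gap: 0.0855
grasp_force: 0.0
```

```bash
python3 - <<'E'
from h import *
np.set_printoptions(precision=4,suppress=True)
st=readout.read_state(); print(st['clock'],st['tool_pos'],st['finger_gap'],yaw())
W=wr(); im=vision.snapshot('wrist'); g=im.max(2)
m=np.zeros_like(g); m[125:285,305:345]=(g[125:285,305:345]<80)
n,l,s,c=cv2.connectedComponentsWithStats(m); i=1+s[1:,4].argmax(); print(s[i])
for y in range(142,272,25):
    xs=np.where(l[y]==i)[0]; print(y,won((xs.min(),y),.188,W),won((xs.max()+1,y),.188,W))
x,y=c[i]; print(won((x,s[i][1]),.188,W),won((x,s[i][1]+s[i][3]),.188,W))
# scene change vs first view + tray on grate
a=cv2.imread('pics/scene0.png')[...,::-1].astype(int); b=vision.snapshot('scene').astype(int); 
for nm,(x0,y0,x1,y1) in dict(offcut=(272,183,300,212),tape=(305,195,328,230),hook=(333,175,400,270)).items():
    print(nm,np.abs(a-b)[y0:y1,x0:x1].mean(),(np.abs(a-b).max(2)[y0:y1,x0:x1]>60).sum())
t=vision.snapshot('top')
w=((t[...,0].astype(int)>195)&(t[...,0].astype(int)-t[...,2]>5)); ys,xs=np.where(w[150:295,120:270]); print(len(xs))
if len(xs)>50:
    r=cv2.minAreaRect(np.c_[xs+120,ys+150].astype(np.float32)); print(r,[onz('top',p,.05) for p in cv2.boxPoints(r)],onz('top',r[0],.05))
E
```

```text
38.525 [0.6855 0.0001 0.3386] 0.08547436113871137 4.58804132404444
[ 305  136   26  137 2965]
142 [0.6718 0.0476 0.188 ] [0.6881 0.0489 0.188 ]
167 [0.6731 0.0296 0.188 ] [0.6889 0.0308 0.188 ]
192 [0.6752 0.0111 0.188 ] [0.6905 0.0123 0.188 ]
217 [ 0.6758 -0.0082  0.188 ] [ 0.6922 -0.0069  0.188 ]
242 [ 0.6771 -0.0285  0.188 ] [ 0.694  -0.0272  0.188 ]
267 [ 0.6793 -0.0502  0.188 ] [ 0.696  -0.0489  0.188 ]
[0.6791 0.0525 0.188 ] [ 0.6874 -0.0551  0.188 ]
offcut 3.2627257799671594 0
tape 5.339130434782609 0
hook 6.423932966745221 63
372
((189.89414978027344, 218.38133239746094), (41.19152069091797, 78.84264373779297), 85.13549041748047) [array([0.5705, 0.432 , 0.05  ]), array([0.5907, 0.2235, 0.05  ]), array([0.4801, 0.2101, 0.05  ]), array([0.461 , 0.4158, 0.05  ])] [0.5252 0.3206 0.05  ]
```

```bash
python3 -c "
from workcell import order
print(order.close_job())"
```

```text
the job is handed in; nothing more can be done
None
```

The tray is on the grate within about 3 mm of its middle, about 1° off level when I measured it on the hook; the hand hook is back in its bracket within about 1 mm, the offcut and tape haven't moved, and the job was handed in at about 39 s — the plugs were last seen in their pockets just before the set-down.

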